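# Stand the returned books in their holders

## Task

Stand each of the three red hardback books upright in the white holder that fits it: the thinnest book in the narrowest holder, the middle book in the middle holder and the thickest book in the widest. Each book ends down on its holder's floor, in line with the walls and about half-way along them, and the card box, bookend, tape roll and ink pad stay where they are.

Things in the scene. Friction and masses are not known exactly. Their poses are not given: they have to be found in the camera images.
- thin_book_center (a point): the thinnest book: a dark-red hardback book standing upright on its lower edge, 18 mm thick, 95 mm from spine to page edges, 112 mm tall, cream pages seen from above. Point at its centre, half-way up (56 mm above its lower edge). x: from spine towards the page edges (95 mm way), y: through its thickness, z: up. Stands at any of eight places, turned up to 20 degrees.
- middle_book_center (a point): the middle book: a dark-red hardback book standing upright on its lower edge, 35 mm thick, 95 mm from spine to page edges, 120 mm tall, cream pages seen from above. Point at its centre, half-way up (60 mm above its lower edge). x: from spine towards the page edges (95 mm way), y: through its thickness, z: up. Stands at any of eight places, turned up to 20 degrees.
- thick_book_center (a point): the thickest book: a dark-red hardback book standing upright on its lower edge, 52 mm thick, 95 mm from spine to page edges, 128 mm tall, cream pages seen from above. Point at its centre, half-way up (64 mm above its lower edge). x: from spine towards the page edges (95 mm way), y: through its thickness, z: up. Stands at any of eight places, turned up to 20 degrees.
- narrow_holder_floor (a point): the narrowest of three low white holders, fixed to the desk: two upright side walls 8 mm thick, 110 mm long, tops 46 mm above the desk, with a clear gap of 34 mm between them, on a red floor 6 mm thick; open at the top and at both ends. Point at the middle of the floor's upper face (6 mm above the desk). x: along the walls, y: across the gap, z: up.
- medium_holder_floor (a point): the middle of three low white holders, fixed to the desk: two upright side walls 8 mm thick, 110 mm long, tops 46 mm above the desk, with a clear gap of 51 mm between them, on a red floor 6 mm thick; open at the top and at both ends. Point at the middle of the floor's upper face (6 mm above the desk). x: along the walls, y: across the gap, z: up.
- wide_holder_floor (a point): the widest of three low white holders, fixed to the desk: two upright side walls 8 mm thick, 110 mm long, tops 46 mm above the desk, with a clear gap of 68 mm between them, on a red floor 6 mm thick; open at the top and at both ends. Point at the middle of the floor's upper face (6 mm above the desk). x: along the walls, y: across the gap, z: up.
- card_box_center (a point): a closed cardboard box for index cards with a grey lid, book-sized (95 x 36 mm, 116 mm tall), loose; not a book, to be left alone. Point at its centre, half-way up. x: its 95 mm way, y: its 36 mm way.
- bookend_center (a point): a loose L-shaped bookend of light wood: foot 90 (x) x 64 (y) x 8 mm, upright 90 x 12 mm and 112 mm tall along its -y side; to be left alone. Point 56 mm above the desk over the middle of the foot.
- tape_roll_center (a point): a loose roll of tape lying flat, 48 mm across, 18 mm high; to be left alone. Point at its centre.
- ink_pad_center (a point): a loose black ink pad 58 x 42 mm, 16 mm high; to be left alone. Point at its centre.
Not all that is in view belongs to the job. Leave any green look-alike of the part that bears thin_book_center alone. Leave any purple look-alike of the part that bears middle_book_center alone.

How it is judged:
By the outcome, as a careful person would: the job done as asked, in the order asked, and still so for the second after the job is handed in, with the robot touching nothing.
It also fails if it takes over 96 s, if anything falls off the work surface, if the arm or the gripper's body presses on something with over 40 N, if the wrist force passes 120 N, or if a joint passes its speed limit or range.

## Robot

A 6-joint arm with a two-finger parallel gripper is mounted at the origin on the work surface. World frame = base frame: x ahead of the robot, y to its left, z up, the work surface at z = 0. Lengths are in mm, angles in rad, forces in N, time in s.
With the tool pointing down it reaches from about 225 to 725 mm from the base axis. Payload 3.1 kg.
Tool frame: the origin (TCP) lies between the finger pads; the fingertips stand 22 mm ahead of it and the grasp point (between the pads) lies 3 mm ahead of it; z points along the fingers, y is the direction in which the jaws open and shut (so a half turn about z gives the same grasp; the last joint's range is limited). The gripper opens to 85 mm and grips with 20 to 120 N. Pads are 22 mm wide; open, the fingers measure 114 mm over their backs; the gripper's body (76 mm by 85 mm) begins 54 mm behind the grasp point. The pads swing forward as they close: fully open they stand 13 mm farther back than shut.
Start: joints at [1.042, 0.048, 0.099, 1.622, 0, 1.443], TCP at [204.838, 483.383, 253.312] pointing down, gripper open.
Joint ranges: [-2.91, 2.91], [-0.99, 1.94], [-1.21, 1.42], [-2.12, 2.29], [-1.49, 1.47], [-3.14, 3.14]. Speed limits (rad/s): [2.79, 2.79, 3.14, 3.14, 3.14, 3.14].

## Interface

Orientations are given as [roll, pitch, yaw] about the fixed x, y, z axes, in that order (R = Rz(yaw) Ry(pitch) Rx(roll)).
In Python, from plant import robot gives the robot as it stands.
- The arm moves only by the shell command python3 -m jog 'ROWS'. ROWS is JSON, one flat list of numbers, 7 for each row, row after row: the shift along the tool's x, y, z in mm, then the turn, a rotation vector about the tool's x, y, z in rad, then the closure, from 0 (fully open) to 1 (shut). A call has 1 to 8 rows; each row shifts and turns the commanded pose from where the row before left it, along the tool's axes as they then stand; what a row does not reach is not made up. A row lasts 1/8 s, in which the tool goes at most 62.5 mm and 10.7 degrees, less where a joint would pass 70% of its speed; a pose out of reach is approached as far as the arm can. A call is refused whole if a number of a shift passes 62.5 or a number of a turn 0.188, either way. A call with a gripper value outside its range is refused whole. The fingers move at their own pace and stop on an object; the grip force is fixed at half the most. Time passes only in rows, so rows that do not move let the fingers close. It gives the time, the measured TCP pose, the force and the opening at its end, in the units of the state.
- robot.get_state(): the state, without advancing time (a new reading comes with each control period).
- robot.capture(name): name is "scene" or "top" or "wrist"; returns a dict with "pixels" (400x640x3 uint8, red, green, blue), "fovy" (degrees; the focal length in pixels is half the picture's height over the tangent of half this angle, whatever the lens; pixels are square), "cx", "cy" (the principal point, pixels), "R" (3x3) and "t" (3): a world point X has camera coordinates R X + t; the wrist camera has in their place "tool_from_camera" (4x4, takes a point from camera to tool coordinates, whose origin is the TCP and whose axes are the flange's). Camera axes: x right, y down, z forward; pixel columns grow to the right and rows downward; lengths in mm; the calibration is good to about 2 mm. A picture is of the moment at which its call begins: read the wrist's pose just before it. There is no depth.
- robot.sign_off(): hands the job in, once; it reports no verdict.
Trained networks look in the newest picture that a camera, given by its name, has taken for a name from the list of things; names that differ only in an ending like _2 or _b are one class to them, and where a whole thing is asked for, a point or a joint stands for the part that bears it (a point fixed in the world has none). Each returns a list of dicts, best first, with "confidence" (0 to 1); they miss things now and then, are a little off and sometimes report something else, mostly with a low value. They report only what shows in the picture. A call takes as long as a camera call. They do not tell look-alikes from the thing itself.
- robot.silhouettes(camera, name): "region" (400x640 bool, what is visible of it) and "point" ([column, row] in pixels, amid what is visible of it).
The state is a dict: "time_s": time; "joints": joint angles; "qvel": joint speeds; "joint_torque": joint torques, N m; "eef_pos": TCP position; "ee_rot": TCP orientation; "force": force on the tool from outside, world axes, zero at the start; "ft_torque": the same for the moment, N m; "opening": finger opening in mm.
Only numpy, scipy, OpenCV 4.12 (cv2) and the standard library are available. Lean on these libraries where they do the work, as an engineer would, in place of code of your own. Each camera call takes 0.05 s, during which the arm holds its last target.

## Working session

There is one attempt and no reset: what is moved stays moved. The work goes in short steps, Python scripts to look and compute and a shell command to move; the robot and the scene stay as the last step left them, time stands still between calls to the robot, and variables do not carry over. Pictures are saved under pics/ and viewed, and the job is handed in when it is done.

```bash
ls; mkdir -p pics
python3 - <<'E'
from plant import robot
import cv2,json
print(robot.get_state())
for n in ["scene","top","wrist"]:
    c=robot.capture(n); cv2.imwrite(f"pics/{n}0.png",c["pixels"][:,:,::-1])
    print(n,{k:(v.tolist() if hasattr(v,'tolist') else v) for k,v in c.items() if k!="pixels"})
E
```

```text
pics
{'time_s': 0.0, 'joints': array([ 1.04219210e+00,  4.87262879e-02,  9.75781634e-02,  1.62199562e+00,
       -1.27640756e-05,  1.44300490e+00]), 'qvel': array([ 0.0013173 ,  0.00047791,  0.00046596, -0.00053263, -0.0008141 ,
       -0.00105807]), 'joint_torque': array([-1.65055485e-04, -3.38782597e+01,  3.20015752e+01,  2.03803356e-02,
       -1.83429114e-05, -1.59114705e-06]), 'eef_pos': array([204.56147561, 482.89454335, 252.1199612 ]), 'ee_rot': array([-3.13926275e+00, -2.86503767e-04,  2.74077953e+00]), 'force': array([ 0.26512344, -0.54896103,  0.16624691]), 'ft_torque': array([-0.02994123,  0.01562144, -0.01972582]), 'opening': 85.47603908633343}
scene {'fovy': 49.10823957152652, 'cx': 327.371704773832, 'cy': 193.4468527626801, 'R': [[-0.7622724664427919, 0.6470683932974624, 0.015594271341191143], [0.5364454121484722, 0.6450684234014427, -0.5441627044508219], [-0.3621698588895517, -0.4064347715511278, -0.838834769061288]], 't': [417.66101551435236, -212.29498905061212, 1305.9010952906353]}
top {'fovy': 54.253277965041306, 'cx': 314.51510312988813, 'cy': 200.06258543925418, 'R': [[-0.025041108235455127, -0.999625159636192, -0.01106720925334894], [-0.9825585274706428, 0.026651085518113366, -0.1840338548621643], [0.18425982468531268, 0.006265769148588499, -0.9828575975917948]], 't': [12.93463802155758, 545.0199622625404, 1054.654457084527]}
wrist {'fovy': 60.50318455054588, 'cx': 319.7871240475219, 'cy': 200.00085572727852, 'tool_from_camera': [[0.00020429736113606331, -0.9483357218378836, -0.31726852498917857, 81.70378202495216], [0.9999995265268299, -0.00010811467936197517, 0.0009670870342751946, 0.6077852172310383], [-0.0009514245655802549, -0.3172685723443733, 0.9483352507388192, -119.52604518843624], [0.0, 0.0, 0.0, 1.0]]}
```

View pics/scene0.png

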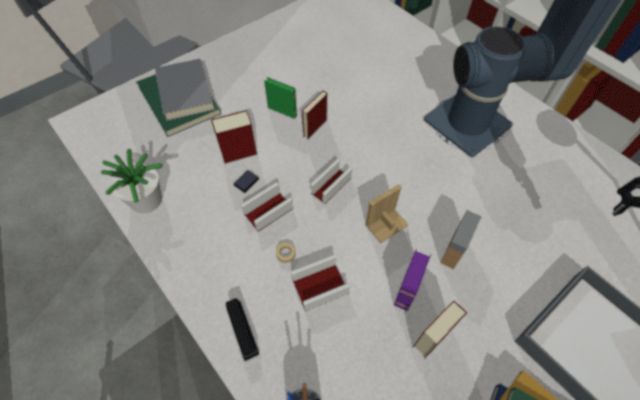

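View pics/top0.png

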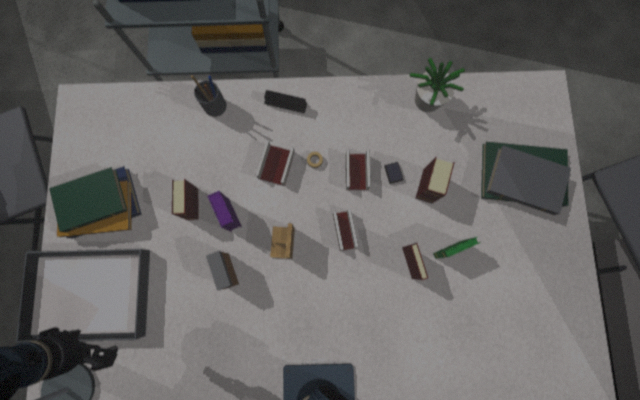

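View pics/wrist0.png

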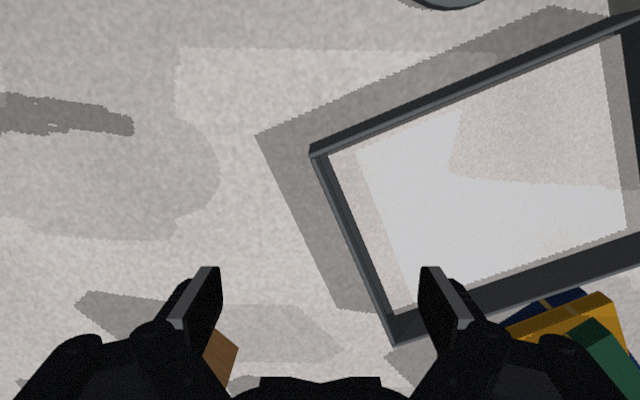

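The scene view shows cream-topped red books at about (440,328), (234,135) and (316,113). The green look-alike is at (281,97), the purple one at (412,280) and the card box at (462,240). In the top view the books are at (184,198), (435,180) and (415,260), and the holders at (276,165), (358,170) and (345,230). Next I fit these poses.

```bash
cat > h.py <<'E'
import numpy as np,cv2
from scipy.optimize import minimize
from scipy.spatial.transform import Rotation as Ro
from plant import robot
def cam(n):
    s=robot.get_state(); c=robot.capture(n)
    if n=="wrist":
        T=np.eye(4);T[:3,:3]=Ro.from_euler('xyz',s["ee_rot"]).as_matrix();T[:3,3]=s["eef_pos"]
        W=np.linalg.inv(T@np.array(c["tool_from_camera"])); c["R"],c["t"]=W[:3,:3],W[:3,3]
    c["f"]=200/np.tan(np.radians(c["fovy"])/2); return c
def proj(c,P):
    Q=np.atleast_2d(P)@np.array(c["R"]).T+np.array(c["t"])
    return Q[:,:2]/Q[:,2:]*c["f"]+[c["cx"],c["cy"]]
def onplane(c,uv,z):
    uv=np.atleast_2d(uv);R=np.array(c["R"]);d=np.c_[(uv-[c["cx"],c["cy"]])/c["f"],np.ones(len(uv))]@R
    o=-R.T@np.array(c["t"]); return o+d*((z-o[2])/d[:,2])[:,None]
def boxpts(x,y,yaw,L,W,z0,z1):
    a=np.array([[i*L/2,j*W/2,z] for z in(z0,z1) for i,j in((-1,-1),(1,-1),(1,1),(-1,1))])
    R=np.array([[np.cos(yaw),-np.sin(yaw),0],[np.sin(yaw),np.cos(yaw),0],[0,0,1]])
    return a@R.T+[x,y,0]
def fit(cams,regs,dims,init):
    L,W,z0,z1=dims
    def cost(p):
        J=0
        for c,r in zip(cams,regs):
            hull=cv2.convexHull(proj(c,boxpts(*p[:2],p[2]/100,L,W,z0,z1)).astype(np.float32))
            m=np.zeros((1600,2560),np.uint8);cv2.fillConvexPoly(m,np.round(hull*4*16+1.5*16).astype(np.int32),1,shift=4)
            m=cv2.resize(m.astype(np.float32),(640,400),interpolation=cv2.INTER_AREA)
            J+=np.abs(m-r).sum()/max(r.sum(),1)
        return J
    best=None
    for y0 in init[2]:
        r=minimize(cost,[init[0],init[1],y0*100],method="Nelder-Mead",options=dict(initial_simplex=[[init[0]+a,init[1]+b,y0*100+g] for a,b,g in((0,0,0),(12,0,0),(0,12,0),(0,0,15))],xatol=.1,fatol=1e-4))
        if best is None or r.fun<best.fun: best=r
    return best.x[0],best.x[1],best.x[2]/100,best.fun
E
python3 - <<'E'
from h import *
names="thin_book_center middle_book_center thick_book_center narrow_holder_floor medium_holder_floor wide_holder_floor card_box_center bookend_center tape_roll_center ink_pad_center".split()
for cn in ["top","scene"]:
    c=cam(cn)
    for n in names:
        for d in robot.silhouettes(cn,n)[:5]:
            p=d["point"];print(cn,n,round(d["confidence"],2),np.round(p),int(d["region"].sum()),np.round(onplane(c,p,50)[0,:2]))
E
```

```text
top thin_book_center 0.95 [454. 251.] 482 [ 392. -383.]
top thin_book_center 0.92 [414. 266.] 551 [ 355. -268.]
top middle_book_center 0.78 [185. 197.] 939 [563. 367.]
top middle_book_center 0.61 [226. 214.] 697 [511. 251.]
top thick_book_center 0.86 [436. 180.] 1089 [ 595. -348.]
top narrow_holder_floor 0.59 [347. 229.] 762 [460. -90.]
top narrow_holder_floor 0.48 [415. 264.] 628 [ 359. -272.]
top medium_holder_floor 0.69 [357. 170.] 897 [ 631. -126.]
top wide_holder_floor 0.79 [274. 163.] 1133 [658. 112.]
top card_box_center 0.75 [223. 268.] 870 [362. 255.]
top card_box_center 0.22 [434. 180.] 1093 [ 593. -343.]
top bookend_center 0.84 [280. 242.] 679 [429.  96.]
top tape_roll_center 0.73 [316. 160.] 147 [664. -10.]
top ink_pad_center 0.62 [390. 174.] 308 [ 614. -219.]
scene thin_book_center 0.97 [280.  98.] 946 [ 398. -394.]
scene thin_book_center 0.91 [317. 113.] 848 [ 352. -279.]
scene middle_book_center 0.95 [413. 281.] 1020 [511. 250.]
scene middle_book_center 0.6 [440. 327.] 1202 [541. 357.]
scene thick_book_center 0.87 [235. 138.] 1625 [ 584. -347.]
scene narrow_holder_floor 0.87 [332. 182.] 930 [475. -71.]
scene medium_holder_floor 0.74 [262. 207.] 1417 [ 655. -122.]
scene wide_holder_floor 0.8 [316. 283.] 1977 [679. 115.]
scene card_box_center 0.61 [458. 242.] 1013 [356. 251.]
scene bookend_center 0.89 [385. 217.] 1500 [443.  92.]
scene tape_roll_center 0.49 [286. 247.] 260 [676.   1.]
scene tape_roll_center 0.37 [236. 138.] 1772 [ 581. -348.]
scene ink_pad_center 0.53 [244. 181.] 360 [ 646. -216.]
```

Run:
```python
from h import *
T={"thin_book_center":(95,18,0,112,(355,-272)),"middle_book_center":(95,35,0,120,(555,362)),"thick_book_center":(95,52,0,128,(590,-347)),
"narrow_holder_floor":(110,50,0,46,(465,-85)),"medium_holder_floor":(110,67,0,46,(640,-125)),"wide_holder_floor":(110,84,0,46,(665,113)),
"card_box_center":(95,36,0,116,(358,253)),"GREEN":(95,18,0,112,(395,-388)),"PURPLE":(95,35,0,120,(511,251)),"bookend_center":(90,64,0,112,(430,90)),"ink_pad_center":(58,42,0,16,(635,-218)),"tape_roll_center":(44,44,0,18,(680,0))}
cs={n:cam(n) for n in("top","scene")}
vis={n:cs[n]["pixels"].copy() for n in cs}
for n,(L,W,z0,z1,g) in T.items():
    q={"GREEN":"thin_book_center","PURPLE":"middle_book_center"}.get(n,n)
    C=[];Rg=[]
    for cn in cs:
        S=[d for d in robot.silhouettes(cn,q)]
        k=[d for d in S if np.hypot(*(onplane(cs[cn],d["point"],50)[0,:2]-g))<60]
        if k:
            r=k[0]["region"].astype(np.uint8)
            if "holder" in n:
                h=cv2.convexHull(np.argwhere(r)[:,::-1].astype(np.int32));r=cv2.fillConvexPoly(np.zeros_like(r),h,1)
            C.append(cs[cn]);Rg.append(r.astype(np.float32))
    if not C: print(n,"none");continue
    f=fit(C,Rg,(L,W,z0,z1),(*g,np.arange(-1.4,1.6,.5)))
    out=[np.round(f,2)]
    for c,r in zip(C,Rg): out.append(np.round(fit([c],[r],(L,W,z0,z1),(f[0],f[1],[f[2]])),2).tolist())
    print(n,*out)
    for cn in cs:
        for i,j in [(0,1),(1,2),(2,3),(3,0),(4,5),(5,6),(6,7),(7,4),(0,4),(1,5),(2,6),(3,7)]:
            P=proj(cs[cn],boxpts(*f[:3],L,W,z0,z1));cv2.line(vis[cn],P[i].round().astype(int).tolist(),P[j].round().astype(int).tolist(),(0,255,255),1)
cv2.imwrite("pics/fitt.png",cv2.resize(vis["top"][120:320,120:520],(800,400))[:,:,::-1])
cv2.imwrite("pics/fits.png",cv2.resize(vis["scene"][60:360,200:500],(600,600))[:,:,::-1])
```

```text
thin_book_center [ 3.6613e+02 -2.6872e+02  2.4000e-01  1.8000e-01] [365.71, -267.91, 0.25, 0.07] [364.46, -271.91, 0.22, 0.07]
middle_book_center [5.5013e+02 3.6049e+02 3.0000e-02 1.6000e-01] [551.03, 361.45, 0.04, 0.05] [551.98, 360.23, 0.04, 0.09]
thick_book_center [ 5.8798e+02 -3.3864e+02 -3.6000e-01  1.5000e-01] [587.81, -337.55, -0.37, 0.12] [588.11, -339.67, -0.34, 0.03]
narrow_holder_floor [ 4.6126e+02 -8.5720e+01  1.7000e-01  1.1000e-01] [460.33, -85.19, 0.16, 0.05] [461.63, -86.76, 0.16, 0.04]
medium_holder_floor [ 6.3716e+02 -1.2968e+02 -3.0000e-02  1.4000e-01] [635.39, -129.11, -0.02, 0.06] [639.0, -129.99, -0.05, 0.06]
wide_holder_floor [ 6.6386e+02  1.1088e+02 -3.2000e-01  1.3000e-01] [662.24, 112.46, -0.3, 0.04] [665.57, 109.7, -0.33, 0.05]
card_box_center [3.5534e+02 2.5230e+02 3.3000e-01 1.9000e-01] [354.56, 253.1, 0.35, 0.1] [355.59, 251.82, 0.33, 0.09]
GREEN [ 3.9983e+02 -3.8408e+02 -1.1900e+00  1.6000e-01] [399.47, -382.49, -1.19, 0.1] [399.86, -385.51, -1.18, 0.05]
PURPLE [ 5.1621e+02  2.4838e+02 -2.7200e+00  1.7000e-01] [515.95, 249.22, -2.69, 0.05] [518.18, 248.79, -2.72, 0.1]
bookend_center [ 4.3153e+02  9.3120e+01 -8.0000e-02  8.0000e-01] [424.11, 87.52, 0.02, 0.45] [431.53, 93.12, -0.08, 0.34]
ink_pad_center [ 6.2948e+02 -2.3790e+02  2.0000e-01  3.5000e-01] [630.96, -236.09, 0.26, 0.23] [629.88, -237.94, 0.15, 0.11]
tape_roll_center [675.91  -4.72   1.18   1.21] [674.98, -3.68, 1.34, 0.7] [676.23, -5.24, 1.07, 0.47]
```

View pics/fitt.png

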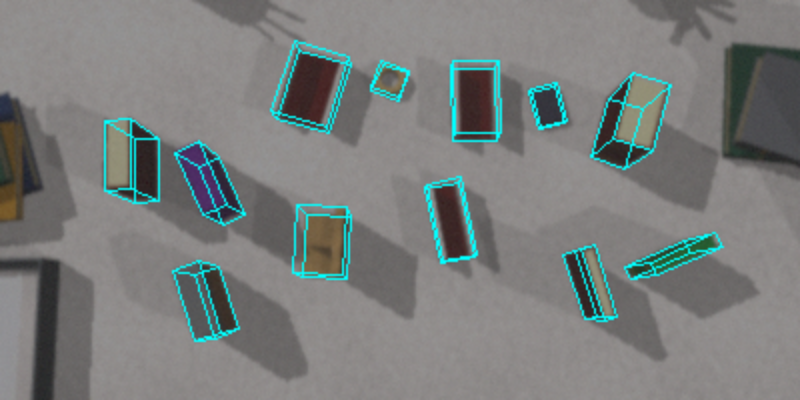

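View pics/fits.png

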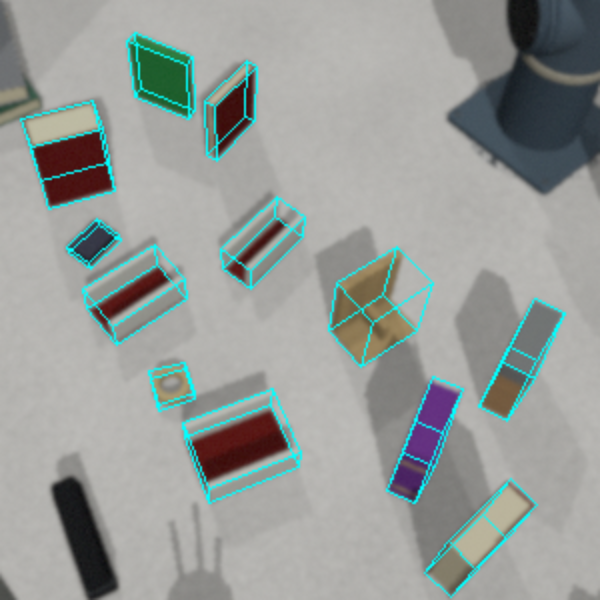

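Candidates for each book (top-view pixels):
- **Thin:** red (414,262) or green (457,246). I choose the red one.
- **Middle:** red (184,198), purple (223,210) or the card box (222,270). I choose the red one.
- **Thick:** only red (435,180).

The sizes given fit all three. I check the choice in close crops and work out the first move.

```bash
cat >> h.py <<'E'
def go(x,y,z,th):
    s=robot.get_state();R=Ro.from_euler('xyz',s["ee_rot"]);Rt=Ro.from_euler('xyz',[np.pi,0,np.pi+th])
    d=np.array([x,y,z])-s["eef_pos"]
    print("turn(tool)",np.round((R.inv()*Rt).as_rotvec(),3),"shift in current",np.round(R.inv().apply(d),1),"shift after turn",np.round(Rt.inv().apply(d),1),"t",round(s["time_s"],2))
E
python3 - <<'E'
from h import *
go(366,-269,200,.24)
c=cam("scene")["pixels"]
t=[c[90:140,290:350],c[105:165,205:265],c[300:360,410:470]]
cv2.imwrite("pics/crop1.png",np.hstack([cv2.resize(i,(260,260)) for i in t])[:,:,::-1])
E
```

```text
turn(tool) [ 0.     0.    -0.641] shift in current [-441.9 -629.9   53.3] shift after turn [  22.3 -769.1   53.3] t 2.55
```

View pics/crop1.png

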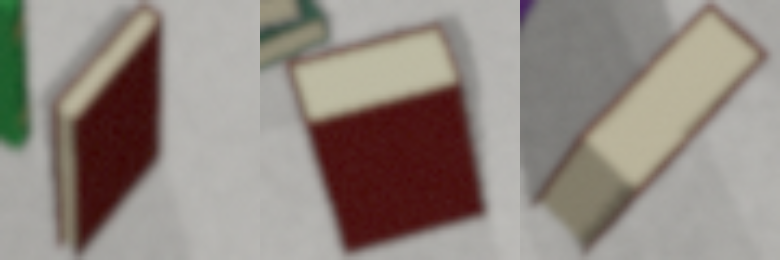

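All three crops show dark-red covers and cream pages, with the green neighbour only at the left edge of the first crop. I move to the thin book.

```bash
python3 -m jog '[0,0,0,0,0,-0.16,0, 0,0,0,0,0,-0.16,0, 0,0,0,0,0,-0.16,0, 0,0,0,0,0,-0.16,0, 0,-40,0,0,0,0,0, 0,-55,0,0,0,0,0, 0,-55,0,0,0,0,0, 0,-55,0,0,0,0,0]'; python3 -m jog '[0,-55,0,0,0,0,0.2, 0,-55,0,0,0,0,0.3, 0,-55,0,0,0,0,0.4, 0,-55,0,0,0,0,0.4, 0,-55,0,0,0,0,0.4, 0,-55,0,0,0,0,0.4, 0,-55,10,0,0,0,0.4, 0,-55,10,0,0,0,0.4]'; python3 -c "
from h import *
go(366,-269,200,.24)"
```

```text
time_s: 3.6
eef_pos: [253.6, 282.7, 253.4]
ee_rot: [-3.142, 0.001, -2.901]
force: [0.0, -0.2, 0.5]
opening: 85.2
time_s: 4.6
eef_pos: [357.9, -145.4, 233.5]
ee_rot: [-3.141, 0.002, -2.903]
force: [0.9, 0.8, -0.1]
opening: 51.2
turn(tool) [-0.001  0.002 -0.002] shift in current [  21.4 -122.    33.6] shift after turn [  21.6 -122.    33.5] t 4.6
```

```bash
python3 -m jog '[7,-42,0,0,0,0,0.4, 7,-42,0,0,0,0,0.4, 7,-38,0,0,0,0,0.4, 0,0,0,0,0,0,0.4]'
python3 - <<'E'
from h import *
go(366,-269,200,.24)
c=cam("wrist");v=c["pixels"].copy()
for d in robot.silhouettes("wrist","thin_book_center"): print(d["confidence"],d["point"],d["region"].sum())
P=proj(c,boxpts(366,-269,.24,95,18,0,112)).round().astype(int).tolist()
for i,j in [(0,1),(1,2),(2,3),(3,0),(4,5),(5,6),(6,7),(7,4),(0,4),(1,5),(2,6),(3,7)]: cv2.line(v,P[i],P[j],(0,255,255),1)
cv2.imwrite("pics/w1.png",v[:,:,::-1])
E
```

```text
time_s: 5.1
eef_pos: [365.9, -268.8, 232.8]
ee_rot: [3.141, -0.001, -2.906]
force: [-0.5, 0.7, 0.0]
opening: 51.1
turn(tool) [ 0.    -0.001 -0.004] shift in current [-0.1 -0.2 32.8] shift after turn [-0.1 -0.2 32.8] t 5.1
0.85 [176.0, 194.2] 6069
0.73 [317.4, 187.1] 3035
```

View pics/w1.png

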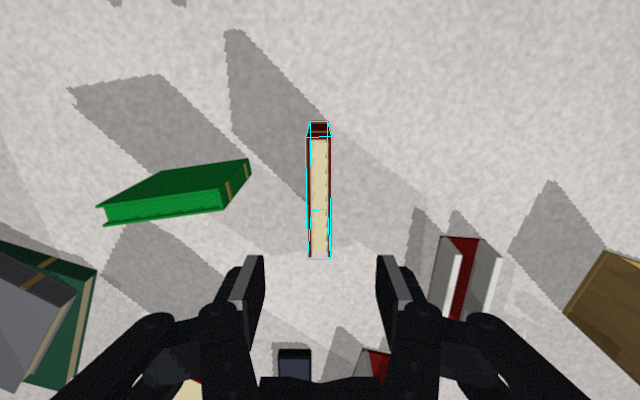

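The overlay of the fitted thin book sits on the book at (318,190), with the green one clear at (175,195). I go down and grip.

```bash
python3 -m jog '[0,0,45,0,0,0,0.4, 0,0,45,0,0,0,0.4, 0,0,40,0,0,0,0.4, 0,0,23,0,0,0,0.4, 0,0,0,0,0,0,1, 0,0,0,0,0,0,1, 0,0,0,0,0,0,1, 0,0,0,0,0,0,1]'; python3 -c "
from h import *
go(461.3,-85.7,160,.165)"
```

```text
time_s: 6.2
eef_pos: [366.7, -267.2, 81.3]
ee_rot: [-3.14, 0.001, -2.902]
force: [0.3, -0.3, -0.3]
opening: 17.6
turn(tool) [-0.001  0.001  0.074] shift in current [-135.   153.7  -78.8] shift after turn [-123.1  163.5  -78.7] t 6.2
```

```bash
python3 -m jog '[0,0,-20,0,0,0,1, 0,0,-30,0,0,0,1, 0,0,-30,0,0,0.037,1, 0,0,0,0,0,0.037,1, -30,40,0,0,0,0,1, -35,45,0,0,0,0,1, -35,45,0,0,0,0,1, -23,33,0,0,0,0,1]'; python3 -m jog '[0,0,0,0,0,0,1]'
python3 - <<'E'
from h import *
go(461.3,-85.7,86,.165)
c=cam("wrist");v=c["pixels"].copy()
def dr(P,col):
  P=P.round().astype(int).tolist()
  for i,j in [(0,1),(1,2),(2,3),(3,0),(4,5),(5,6),(6,7),(7,4),(0,4),(1,5),(2,6),(3,7)]: cv2.line(v,P[i],P[j],col,1)
dr(proj(c,boxpts(461.3,-85.7,.165,110,50,0,46)),(0,255,255));dr(proj(c,boxpts(461.3,-85.7,.165,110,34,6,46)),(0,255,0))
for n in ["thin_book_center","narrow_holder_floor"]:
  for d in robot.silhouettes("wrist",n): print(n,d["confidence"],d["point"],d["region"].sum())
cv2.imwrite("pics/w2.png",v[:,:,::-1])
E
```

```text
time_s: 7.2
eef_pos: [460.7, -83.5, 158.5]
ee_rot: [3.14, -0.002, -2.976]
force: [-1.2, -0.3, -1.1]
opening: 17.4
time_s: 7.32
eef_pos: [460.6, -83.2, 158.5]
ee_rot: [3.14, -0.002, -2.972]
force: [-0.1, -0.6, -1.5]
opening: 17.3
turn(tool) [ 0.002 -0.002  0.005] shift in current [-0.4 -2.8 72.5] shift after turn [-0.3 -2.6 72.5] t 7.33
thin_book_center 0.56 [319.8, 266.4] 13057
narrow_holder_floor 0.69 [303.0, 145.0] 3626
```

View pics/w2.png

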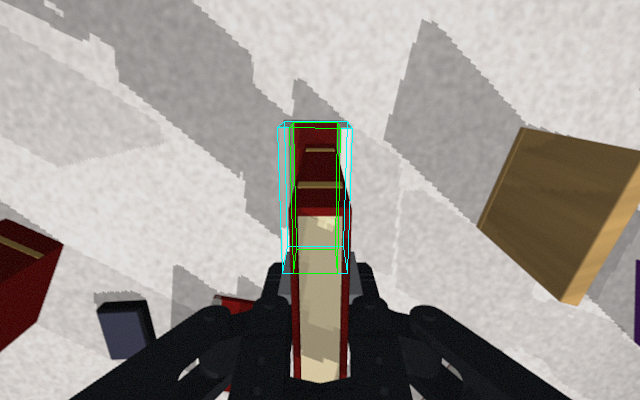

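The book hangs about 3 mm to the right of the gap's middle (gap walls at columns 293 and 340). I shift -2.6 mm in tool y and lower it.

```bash
python3 -m jog '[0,-2.6,0,0,0,0,1, 0,0,20,0,0,0,1, 0,0,20,0,0,0,1, 0,0,15,0,0,0,1, 0,0,10,0,0,0,1, 0,0,0,0,0,0,1]'
python3 - <<'E'
from h import *
go(461.3,-85.7,87,.165)
c=cam("scene");cv2.imwrite("pics/s2.png",cv2.resize(c["pixels"][110:230,270:430],(800,600))[:,:,::-1])
E
```

```text
time_s: 8.22
eef_pos: [460.4, -88.4, 94.5]
ee_rot: [3.141, -0.002, -2.977]
force: [0.9, 0.1, -1.8]
opening: 17.4
turn(tool) [ 0.001 -0.002 -0.   ] shift in current [-1.3  2.5  7.5] shift after turn [-1.3  2.5  7.5] t 8.22
```

View pics/s2.png

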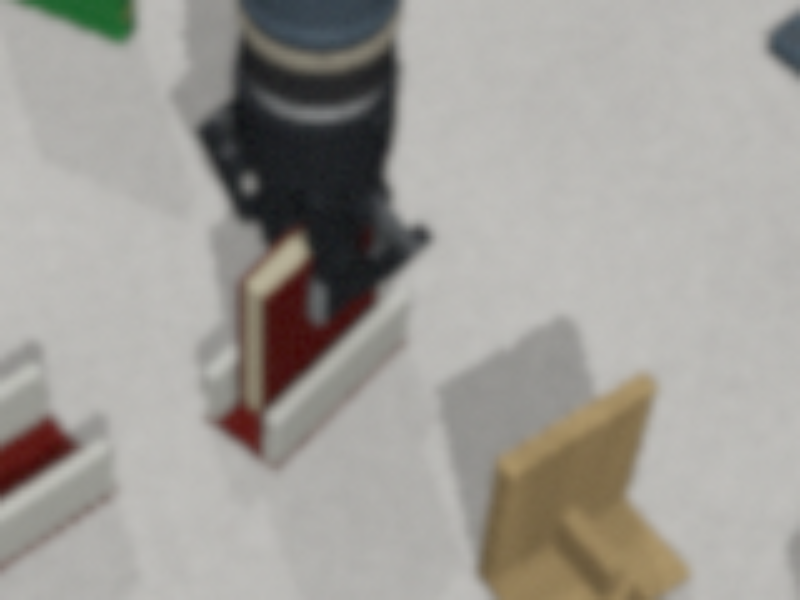

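```bash
python3 -m jog '[-0.5,1.3,3,0,0,0,1, 0,0,2.5,0,0,0,1, 0,0,0,0,0,0,1]';python3 -c "
from h import *
go(461.3,-85.7,87,.165)"
```

```text
time_s: 8.65
eef_pos: [461.4, -86.9, 89.8]
ee_rot: [-3.142, 0.0, -2.976]
force: [-0.2, -0.1, -1.2]
opening: 17.1
turn(tool) [-0.  0.  0.] shift in current [-0.1  1.2  2.8] shift after turn [-0.1  1.2  2.8] t 8.65
```

```bash
python3 -m jog '[0,0.5,1.5,0,0,0,1, 0,0,1,0,0,0,1, 0,0,0,0,0,0,1]'; python3 -m jog '[0,0,1,0,0,0,1, 0,0,0,0,0,0,1]'
```

```text
time_s: 9.02
eef_pos: [461.2, -86.4, 87.2]
ee_rot: [3.142, -0.0, -2.976]
force: [-0.2, -0.6, -1.3]
opening: 17.4
time_s: 9.28
eef_pos: [461.4, -86.5, 87.1]
ee_rot: [-3.141, 0.0, -2.976]
force: [-1.4, 0.5, 3.9]
opening: 17.3
```

Contact is felt: the force went from -1.3 to +3.9 N. I release and lift.

```bash
python3 -m jog '[0,0,0,0,0,0,0.8, 0,0,0,0,0,0,0.6, 0,0,0,0,0,0,0.4, 0,0,0,0,0,0,0.4, 0,0,-30,0,0,0,0.4, 0,0,-45,0,0,0,0.4, 0,0,-45,0,0,0,0.4, 0,0,-45,0,0,0,0.4]'
python3 - <<'E'
from h import *
go(550.5,360.7,240,.035)
c=cam("wrist");v=c["pixels"].copy()
P=proj(c,boxpts(461.3,-85.7,.165,95,18,6,118)).round().astype(int).tolist()
for i,j in [(0,1),(1,2),(2,3),(3,0),(4,5),(5,6),(6,7),(7,4),(0,4),(1,5),(2,6),(3,7)]: cv2.line(v,P[i],P[j],(0,255,255),1)
cv2.imwrite("pics/w3.png",v[:,:,::-1])
E
```

```text
time_s: 10.28
eef_pos: [461.2, -86.4, 252.5]
ee_rot: [-3.142, 0.0, -2.976]
force: [0.3, 0.4, 0.0]
opening: 50.9
turn(tool) [-0.    0.    0.13] shift in current [-161.6  426.4   12.5] shift after turn [-104.9  443.7   12.5] t 10.28
```

View pics/w3.png

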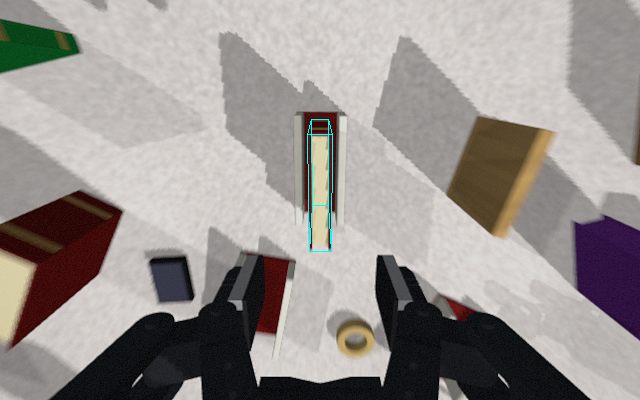

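The thin book matches the target outline in the narrow holder (outline top at (320,190)) and stands upright. Next is the middle book.

```bash
python3 -m jog '[0,0,0,0,0,0.13,0.3, -12,50,0,0,0,0,0.3, -13,55,0,0,0,0,0.25, -13,55,0,0,0,0,0.25, -13,55,0,0,0,0,0.25, -13,55,0,0,0,0,0.25, -13,55,0,0,0,0,0.25, -13,55,0,0,0,0,0.25]'; python3 -m jog '[-13,50,7,0,0,0,0.25, -2,13,6,0,0,0,0.25, 0,0,0,0,0,0,0.25]'
python3 - <<'E'
from h import *
go(550.5,360.7,88,.035)
c=cam("wrist");v=c["pixels"].copy()
P=proj(c,boxpts(550.5,360.7,.035,95,35,0,120)).round().astype(int).tolist()
for i,j in [(0,1),(1,2),(2,3),(3,0),(4,5),(5,6),(6,7),(7,4),(0,4),(1,5),(2,6),(3,7)]: cv2.line(v,P[i],P[j],(0,255,255),1)
cv2.imwrite("pics/w4.png",v[:,:,::-1])
E
```

```text
time_s: 11.32
eef_pos: [538.2, 298.4, 250.8]
ee_rot: [-3.141, 0.0, -3.106]
force: [1.2, -0.7, -0.1]
opening: 64.2
time_s: 11.7
eef_pos: [550.1, 360.1, 236.6]
ee_rot: [-3.14, -0.002, -3.105]
force: [0.1, -1.0, 0.6]
opening: 64.1
turn(tool) [-0.002 -0.002  0.001] shift in current [ -0.8   0.8 148.6] shift after turn [ -0.5   0.6 148.6] t 11.7
```

View pics/w4.png

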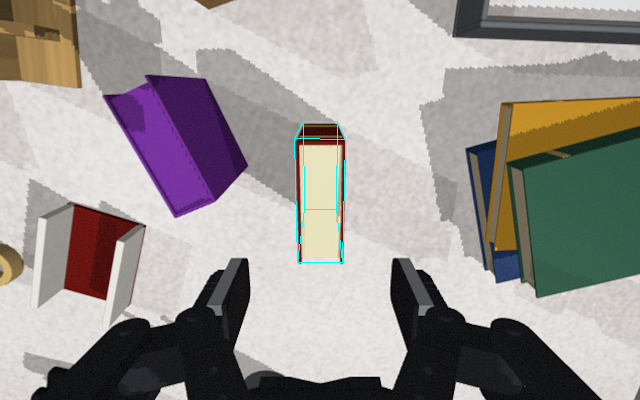

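The outline matches the red middle book at (320,195). The purple one is clear on the left.

```bash
python3 -m jog '[0,0,45,0,0,0,0.25, 0,0,45,0,0,0,0.25, 0,0,38,0,0,0,0.25, 0,0,20,0,0,0,0.25, 0,0,0,0,0,0,1, 0,0,0,0,0,0,1, 0,0,0,0,0,0,1, 0,0,0,0,0,0,1]'; python3 -c "
from h import *
go(637.2,-129.7,245,-.03)"
```

```text
time_s: 12.75
eef_pos: [551.3, 360.0, 91.7]
ee_rot: [3.141, 0.002, -3.107]
force: [0.8, -0.4, 0.6]
opening: 34.4
turn(tool) [0.    0.002 0.065] shift in current [ -69.  -492.4 -153.4] shift after turn [-100.5 -486.9 -153.3] t 12.75
```

```bash
python3 -m jog '[0,0,-20,0,0,0,1, 0,0,-40,0,0,0,1, 0,0,-40,0,0,0,1, 0,0,-35,0,0,0,1, 0,0,-18,0,0,0.065,1, -5,-25,0,0,0,0,1, -9,-45,0,0,0,0,1, -10,-50,0,0,0,0,1]'; python3 -m jog '[-10,-50,0,0,0,0,1, -10,-50,0,0,0,0,1, -10,-50,0,0,0,0,1, -10,-50,0,0,0,0,1, -10,-50,0,0,0,0,1, -10,-45,0,0,0,0,1, -8,-37,0,0,0,0,1, -4,-20,0,0,0,0,1]';  python3 -c "
from h import *
go(637.2,-129.7,245,-.03)"
```

```text
time_s: 13.75
eef_pos: [571.2, 238.8, 243.5]
ee_rot: [3.142, 0.001, 3.114]
force: [0.3, 0.7, -2.3]
opening: 34.7
time_s: 14.75
eef_pos: [632.7, -116.6, 243.2]
ee_rot: [-3.142, -0.0, 3.11]
force: [0.1, -0.5, -2.3]
opening: 34.4
turn(tool) [-0.    -0.    -0.002] shift in current [ -5.  -13.   -1.8] shift after turn [ -4.9 -13.   -1.8] t 14.75
```

```bash
python3 -m jog '[-5,-13,0,0,0,0,1, 0,0,30,0,0,0,1, 0,0,35,0,0,0,1, 0,0,10,0,0,0,1, 0,0,0,0,0,0,1]'
python3 - <<'E'
from h import *
go(637.2,-129.7,98,-.03)
c=cam("wrist");v=c["pixels"].copy()
def dr(P,col):
  P=P.round().astype(int).tolist()
  for i,j in [(0,1),(1,2),(2,3),(3,0),(4,5),(5,6),(6,7),(7,4),(0,4),(1,5),(2,6),(3,7)]: cv2.line(v,P[i],P[j],col,1)
dr(proj(c,boxpts(637.2,-129.7,-.03,110,67,0,46)),(0,255,255));dr(proj(c,boxpts(637.2,-129.7,-.03,110,51,6,46)),(0,255,0))
cv2.imwrite("pics/w5.png",v[:,:,::-1])
E
```

```text
time_s: 15.38
eef_pos: [636.8, -126.9, 167.7]
ee_rot: [3.141, -0.002, 3.113]
force: [-1.2, 0.0, -1.9]
opening: 34.1
turn(tool) [ 0.001 -0.002  0.001] shift in current [-0.6 -2.9 69.7] shift after turn [-0.5 -2.8 69.7] t 15.38
```

View pics/w5.png

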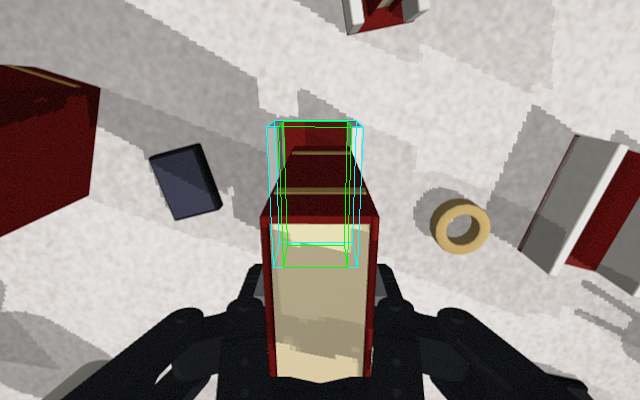

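```bash
python3 -m jog '[0,-2,10,0,0,0,1, 0,0,20,0,0,0,1, 0,0,20,0,0,0,1, 0,0,12,0,0,0,1, 0,0,0,0,0,0,1]'; python3 -m jog '[0,0,3,0,0,0,1, 0,0,0,0,0,0,1]'
python3 - <<'E'
from h import *
go(637.2,-129.7,98,-.03)
c=cam("scene");cv2.imwrite("pics/s3.png",cv2.resize(c["pixels"][140:260,200:360],(800,600))[:,:,::-1])
E
```

```text
time_s: 16.05
eef_pos: [636.5, -129.7, 105.4]
ee_rot: [3.141, -0.002, 3.112]
force: [0.3, -0.5, -2.4]
opening: 34.3
time_s: 16.3
eef_pos: [637.6, -130.0, 104.2]
ee_rot: [-3.141, 0.001, 3.112]
force: [0.2, 0.6, -3.0]
opening: 34.4
turn(tool) [-0.     0.001  0.   ] shift in current [0.4 0.3 6.2] shift after turn [0.4 0.3 6.2] t 16.3
```

View pics/s3.png

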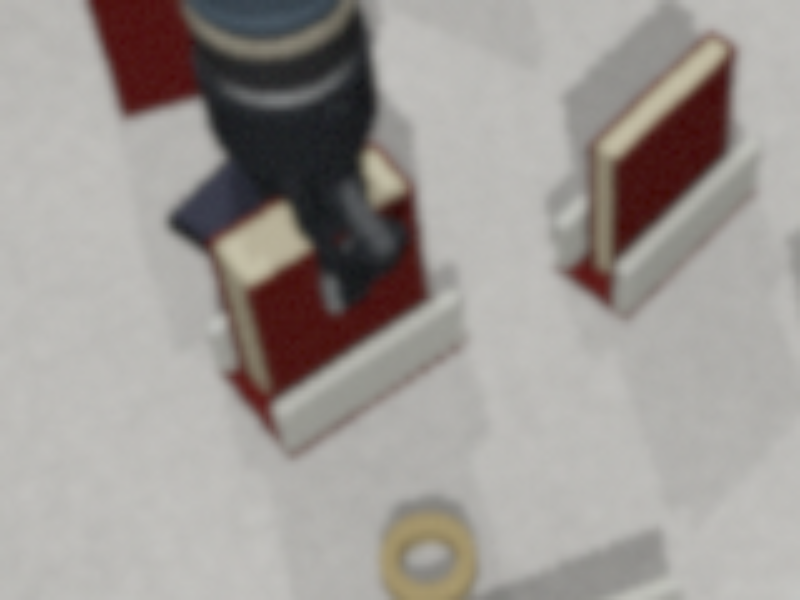

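The middle book is between its walls in the scene crop, and the thin book stands well in its holder. I lower the last few mm.

```bash
python3 -m jog '[0,0,2,0,0,0,1, 0,0,2,0,0,0,1, 0,0,0,0,0,0,1]'; python3 -m jog '[0,0,1,0,0,0,1, 0,0,0,0,0,0,1]'; python3 -m jog '[0,0,1,0,0,0,1, 0,0,0,0,0,0,1]'
```

```text
time_s: 16.73
eef_pos: [636.9, -129.8, 98.9]
ee_rot: [3.141, -0.001, 3.112]
force: [-0.2, -0.1, -3.2]
opening: 34.3
time_s: 16.98
eef_pos: [637.0, -129.8, 98.2]
ee_rot: [3.142, -0.0, 3.112]
force: [1.4, -0.1, -2.9]
opening: 34.1
time_s: 17.23
eef_pos: [637.2, -129.8, 97.6]
ee_rot: [-3.141, 0.0, 3.112]
force: [-0.7, 0.8, -1.1]
opening: 33.9
```

```bash
python3 -m jog '[0,0,1,0,0,0,1, 0,0,0,0,0,0,1]'
```

```text
time_s: 17.48
eef_pos: [637.2, -129.8, 97.6]
ee_rot: [-3.141, 0.001, 3.112]
force: [-3.3, 1.4, 5.1]
opening: 34.8
```

Contact again (+5.1 N). I release and lift.

```bash
python3 -m jog '[0,0,0,0,0,0,0.6, 0,0,0,0,0,0,0.4, 0,0,0,0,0,0,0.2, 0,0,0,0,0,0,0.2, 0,0,-30,0,0,0,0.2, 0,0,-45,0,0,0,0.2, 0,0,-45,0,0,0,0.2, 0,0,-35,0,0,0,0.1]'
python3 - <<'E'
from h import *
go(588,-338.7,250,-.355)
c=cam("wrist");v=c["pixels"].copy()
P=proj(c,boxpts(637.2,-129.7,-.03,95,35,6,126)).round().astype(int).tolist()
for i,j in [(0,1),(1,2),(2,3),(3,0),(4,5),(5,6),(6,7),(7,4),(0,4),(1,5),(2,6),(3,7)]: cv2.line(v,P[i],P[j],(0,255,255),1)
cv2.imwrite("pics/w6.png",v[:,:,::-1])
E
```

```text
time_s: 18.48
eef_pos: [637.6, -130.0, 253.6]
ee_rot: [-3.141, 0.002, 3.112]
force: [0.1, 0.3, 1.1]
opening: 76.6
turn(tool) [-0.     0.002  0.325] shift in current [  43.3 -210.1    3.7] shift after turn [ -26.1 -212.9    3.6] t 18.48
```

View pics/w6.png

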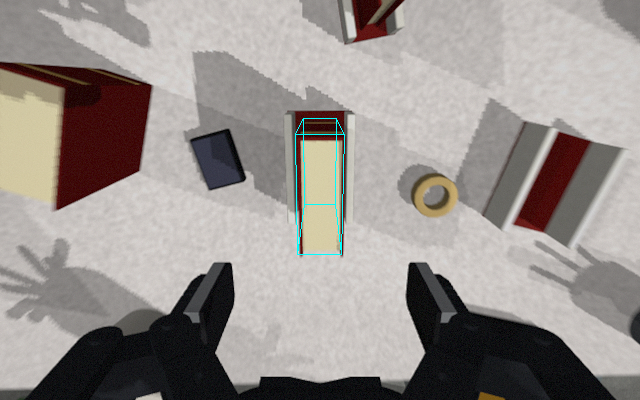

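The middle book stands centred in its holder (320,195). Now the thick book.

```bash
python3 -m jog '[0,0,0,0,0,0.163,0, 0,0,0,0,0,0.162,0, -5,-45,0,0,0,0,0, -7,-55,0,0,0,0,0, -7,-55,0,0,0,0,0, -5,-40,0,0,0,0,0, -2,-18,0,0,0,0,0, 0,0,0,0,0,0,0]'
python3 - <<'E'
from h import *
go(588,-338.7,97,-.355)
c=cam("wrist");v=c["pixels"].copy()
P=proj(c,boxpts(588,-338.7,-.355,95,52,0,128)).round().astype(int).tolist()
for i,j in [(0,1),(1,2),(2,3),(3,0),(4,5),(5,6),(6,7),(7,4),(0,4),(1,5),(2,6),(3,7)]: cv2.line(v,P[i],P[j],(0,255,255),1)
cv2.imwrite("pics/w7.png",v[:,:,::-1])
E
```

```text
time_s: 19.52
eef_pos: [587.2, -339.2, 250.6]
ee_rot: [3.141, -0.001, 2.785]
force: [-0.7, 0.1, -0.5]
opening: 85.2
turn(tool) [ 0.001 -0.001 -0.001] shift in current [ -0.7   0.6 153.6] shift after turn [ -0.6   0.7 153.6] t 19.52
```

View pics/w7.png

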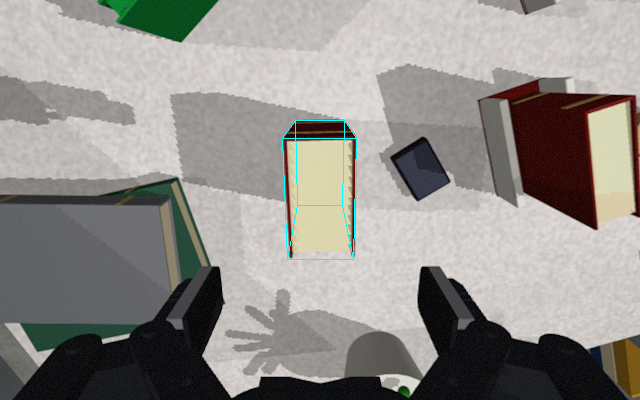

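The outline matches the thick book (320,195). The ink pad at (420,168) and the stack at left leave room for the fingers.

```bash
python3 -m jog '[0,0,45,0,0,0,0, 0,0,45,0,0,0,0, 0,0,38,0,0,0,0, 0,0,22,0,0,0,0, 0,0,0,0,0,0,1, 0,0,0,0,0,0,1, 0,0,0,0,0,0,1, 0,0,0,0,0,0,1]'; python3 -c "
from h import *
go(663.9,110.9,253,-.315)"
```

```text
time_s: 20.58
eef_pos: [588.6, -338.6, 103.1]
ee_rot: [3.141, 0.003, 2.787]
force: [0.6, 0.6, 2.2]
opening: 51.6
turn(tool) [ 0.     0.003 -0.039] shift in current [  84.9  447.8 -149.9] shift after turn [  67.7  450.7 -149.9] t 20.57
```

```bash
python3 -m jog '[0,0,-20,0,0,0,1, 0,0,-40,0,0,0,1, 0,0,-40,0,0,0,1, 0,0,-35,0,0,0,1, 0,0,-17,0,0,-0.039,1, 4,25,0,0,0,0,1, 6,40,0,0,0,0,1, 7,46,0,0,0,0,1]'; python3 -m jog '[7,46,0,0,0,0,1, 7,46,0,0,0,0,1, 7,46,0,0,0,0,1, 7,46,0,0,0,0,1, 7,46,0,0,0,0,1, 7,46,0,0,0,0,1, 5,36,0,0,0,0,1, 3,20,0,0,0,0,1]';  python3 -c "
from h import *
go(663.9,110.9,180,-.315)"
```

```text
time_s: 21.58
eef_pos: [605.2, -226.1, 251.2]
ee_rot: [3.141, -0.003, 2.824]
force: [0.3, -0.0, -6.5]
opening: 51.3
time_s: 22.58
eef_pos: [660.3, 106.1, 251.4]
ee_rot: [-3.141, -0.003, 2.828]
force: [-0.0, -0.1, -6.2]
opening: 51.5
turn(tool) [-0.001 -0.003  0.002] shift in current [-2.2  5.7 71.4] shift after turn [-1.9  5.7 71.4] t 22.57
```

```bash
python3 -m jog '[-2,5,0,0,0,0,1, 0,0,30,0,0,0,1, 0,0,32,0,0,0,1, 0,0,10,0,0,0,1, 0,0,0,0,0,0,1]'
python3 - <<'E'
from h import *
go(663.9,110.9,109,-.315)
c=cam("wrist");v=c["pixels"].copy()
def dr(P,col):
  P=P.round().astype(int).tolist()
  for i,j in [(0,1),(1,2),(2,3),(3,0),(4,5),(5,6),(6,7),(7,4),(0,4),(1,5),(2,6),(3,7)]: cv2.line(v,P[i],P[j],col,1)
dr(proj(c,boxpts(663.9,110.9,-.315,110,84,0,46)),(0,255,255));dr(proj(c,boxpts(663.9,110.9,-.315,110,68,6,46)),(0,255,0))
cv2.imwrite("pics/w8.png",v[:,:,::-1])
E
```

```text
time_s: 23.2
eef_pos: [664.2, 106.3, 180.3]
ee_rot: [-3.14, -0.002, 2.824]
force: [0.6, 0.2, -3.9]
opening: 51.5
turn(tool) [-0.001 -0.002 -0.002] shift in current [ 1.6  4.4 71.3] shift after turn [ 1.8  4.3 71.3] t 23.2
```

View pics/w8.png

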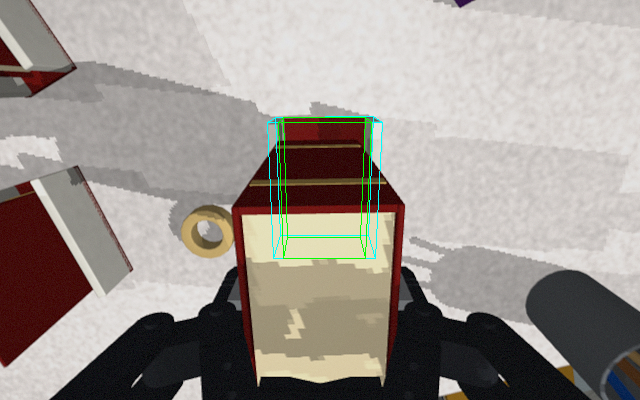

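```bash
python3 -m jog '[1,3,5,0,0,0,1, 0,0,15,0,0,0,1, 0,0,10,0,0,0,1, 0,0,0,0,0,0,1]'
python3 - <<'E'
from h import *
go(663.9,110.9,109,-.315)
c=cam("scene");cv2.imwrite("pics/s4.png",cv2.resize(c["pixels"][210:330,240:400],(800,600))[:,:,::-1])
E
```

```text
time_s: 23.75
eef_pos: [663.4, 110.6, 148.8]
ee_rot: [-3.14, -0.004, 2.826]
force: [-0.7, -0.5, -4.9]
opening: 51.6
turn(tool) [-0.002 -0.004 -0.001] shift in current [-0.5  0.5 39.8] shift after turn [-0.3  0.4 39.8] t 23.75
```

View pics/s4.png

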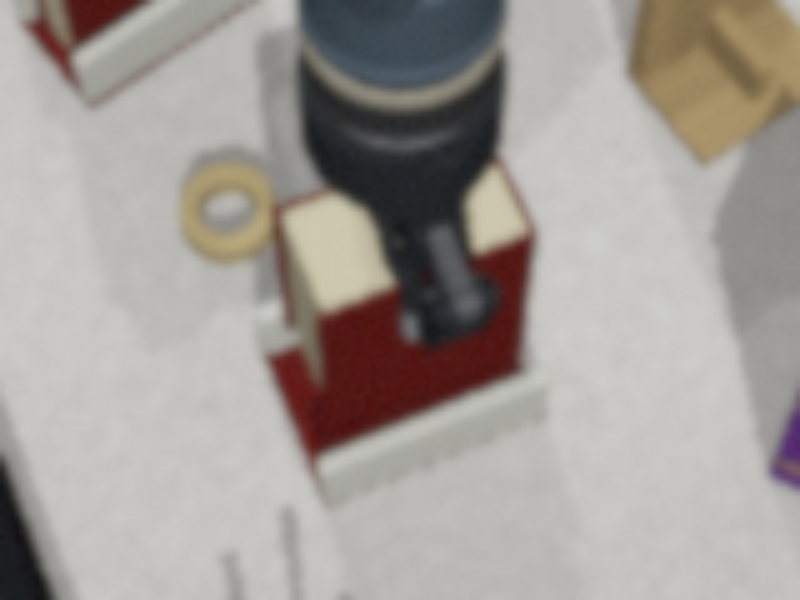

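The book is over the gap, between the walls. I lower on.

```bash
python3 -m jog '[0,0,10,0,0,0,1, 0,0,12,0,0,0,1, 0,0,8,0,0,0,1, 0,0,0,0,0,0,1]'; python3 -m jog '[0,0,3,0,0,0,1, 0,0,2,0,0,0,1, 0,0,0,0,0,0,1]'
```

```text
time_s: 24.3
eef_pos: [663.7, 110.5, 119.5]
ee_rot: [-3.14, -0.003, 2.826]
force: [0.5, 0.1, -4.5]
opening: 51.3
time_s: 24.68
eef_pos: [664.8, 110.6, 116.4]
ee_rot: [3.142, 0.0, 2.826]
force: [-0.6, -0.1, -5.6]
opening: 51.5
```

```bash
python3 -m jog '[0,0,2,0,0,0,1, 0,0,0,0,0,0,1]'
```

```text
time_s: 24.92
eef_pos: [664.7, 110.6, 114.2]
ee_rot: [-3.141, -0.0, 2.826]
force: [0.1, 0.7, -4.8]
opening: 51.5
```

```bash
python3 -m jog '[0,0,2,0,0,0,1, 0,0,1.5,0,0,0,1, 0,0,0,0,0,0,1]'; python3 -m jog '[0,0,1,0,0,0,1, 0,0,0,0,0,0,1]'
```

```text
time_s: 25.3
eef_pos: [664.6, 110.6, 110.5]
ee_rot: [-3.141, -0.001, 2.826]
force: [0.7, -0.7, -4.7]
opening: 51.2
time_s: 25.55
eef_pos: [664.8, 110.6, 109.7]
ee_rot: [-3.142, -0.0, 2.826]
force: [0.6, -0.0, -3.9]
opening: 51.5
```

```bash
python3 -m jog '[0,0,1,0,0,0,1, 0,0,0,0,0,0,1]'
```

```text
time_s: 25.8
eef_pos: [664.9, 110.6, 109.2]
ee_rot: [3.141, 0.0, 2.826]
force: [0.1, -1.1, -4.4]
opening: 51.3
```

```bash
python3 -m jog '[0,0,1,0,0,0,1, 0,0,0,0,0,0,1]'
```

```text
time_s: 26.05
eef_pos: [664.9, 110.6, 109.1]
ee_rot: [3.141, 0.001, 2.826]
force: [-2.7, 0.2, 0.9]
opening: 51.2
```

```bash
python3 -m jog '[0,0,1,0,0,0,1, 0,0,0,0,0,0,1]'
```

```text
time_s: 26.3
eef_pos: [664.9, 110.6, 109.1]
ee_rot: [3.141, 0.001, 2.826]
force: [-5.3, -1.0, 5.2]
opening: 51.6
```

```bash
python3 -m jog '[0,0,-1,0,0,0,0.35, 0,0,0,0,0,0,0.2, 0,0,0,0,0,0,0, 0,0,0,0,0,0,0, 0,0,-30,0,0,0,0, 0,0,-45,0,0,0,0, 0,0,-45,0,0,0,0, 0,0,-45,0,0,0,0]'
python3 - <<'E'
from h import *
c=cam("wrist");v=c["pixels"].copy()
P=proj(c,boxpts(663.9,110.9,-.315,95,52,6,134)).round().astype(int).tolist()
for i,j in [(0,1),(1,2),(2,3),(3,0),(4,5),(5,6),(6,7),(7,4),(0,4),(1,5),(2,6),(3,7)]: cv2.line(v,P[i],P[j],(0,255,255),1)
cv2.imwrite("pics/w9.png",v[:,:,::-1])
go(350,50,260,-.315)
E
```

```text
time_s: 27.3
eef_pos: [664.7, 110.6, 274.2]
ee_rot: [3.141, 0.0, 2.826]
force: [-0.3, -0.6, 0.0]
opening: 85.3
turn(tool) [ 0.004  0.011 -0.001] shift in current [ 282.2 -156.1   18.3] shift after turn [ 282.1 -155.7   22.1] t 27.35
```

View pics/w9.png

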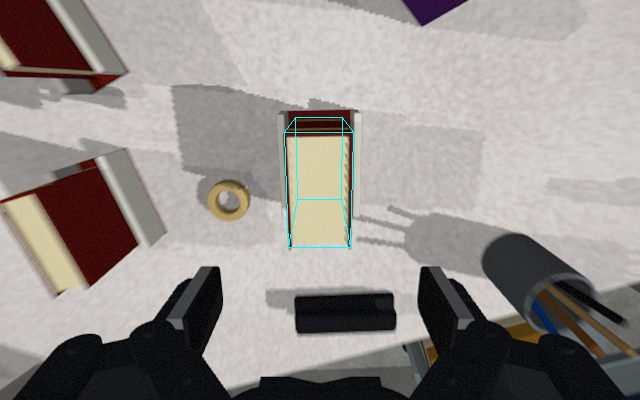

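The thick book stands in its holder on the target outline (318,190). I back the arm off (all at z≥270) for a full check from the fixed cameras.

```bash
python3 -m jog '[40,0,0,0,0,0,0, 50,0,0,0,0,0,0, 50,0,0,0,0,0,0, 50,0,0,0,0,0,0, 50,0,0,0,0,0,0, 40,0,0,0,0,0,0, 0,0,0,0,0,0,0, 0,0,0,0,0,0,0]'
python3 - <<'E'
from h import *
T={"thin_book_center":(95,18,6,118,(461,-86),.165),"middle_book_center":(95,35,6,126,(637,-130),-.03),"thick_book_center":(95,52,6,134,(664,111),-.315),
"narrow_holder_floor":(0,)*4+((461,-86),0),"card_box_center":(95,36,0,116,(356,252),.33),"bookend_center":(90,64,0,112,(431,93),-.08),"ink_pad_center":(58,42,0,16,(630,-238),.2),"tape_roll_center":(44,44,0,18,(676,-5),1.1)}
T.pop("narrow_holder_floor")
cs={n:cam(n) for n in("top","scene")}
for n,(L,W,z0,z1,g,th) in T.items():
    for cn in cs:
        k=[d for d in robot.silhouettes(cn,n) if np.hypot(*(onplane(cs[cn],d["point"],(z0+z1)/2)[0,:2]-g))<50]
        if k: print(n,cn,np.round(fit([cs[cn]],[k[0]["region"].astype(np.float32)],(L,W,z0,z1),(*g,[th])),2),"aim",g,th)
cv2.imwrite("pics/fs.png",cs["scene"]["pixels"][:,:,::-1]);cv2.imwrite("pics/ft.png",cv2.resize(cs["top"]["pixels"][120:320,120:520],(800,400))[:,:,::-1])
print(robot.get_state()["time_s"])
E
```

```text
time_s: 28.35
eef_pos: [399.1, 197.6, 272.9]
ee_rot: [3.141, 0.001, 2.826]
force: [0.6, 0.7, 0.1]
opening: 85.2
thin_book_center top [ 4.5788e+02 -8.5470e+01  1.7000e-01  1.1000e-01] aim (461, -86) 0.165
thin_book_center scene [ 4.580e+02 -8.915e+01  2.000e-01  1.500e-01] aim (461, -86) 0.165
middle_book_center scene [ 6.3713e+02 -1.3273e+02  1.0000e-02  1.4000e-01] aim (637, -130) -0.03
thick_book_center top [ 6.6239e+02  1.1098e+02 -2.7000e-01  7.0000e-02] aim (664, 111) -0.315
thick_book_center scene [ 6.6278e+02  1.0700e+02 -3.3000e-01  9.0000e-02] aim (664, 111) -0.315
card_box_center top [3.5092e+02 2.5152e+02 3.2000e-01 4.3000e-01] aim (356, 252) 0.33
card_box_center scene [3.5498e+02 2.5178e+02 3.3000e-01 6.0000e-02] aim (356, 252) 0.33
bookend_center top [4.3006e+02 8.8000e+01 1.0000e-02 3.3000e-01] aim (431, 93) -0.08
bookend_center scene [ 4.3293e+02  9.3700e+01 -8.0000e-02  3.0000e-01] aim (431, 93) -0.08
ink_pad_center scene [ 6.3004e+02 -2.4559e+02  2.1000e-01  5.4000e-01] aim (630, -238) 0.2
tape_roll_center top [ 6.7495e+02 -2.7800e+00  1.2500e+00  4.4000e-01] aim (676, -5) 1.1
tape_roll_center scene [ 6.7531e+02 -4.3900e+00  9.1000e-01  4.2000e-01] aim (676, -5) 1.1
29.15
```

View pics/fs.png

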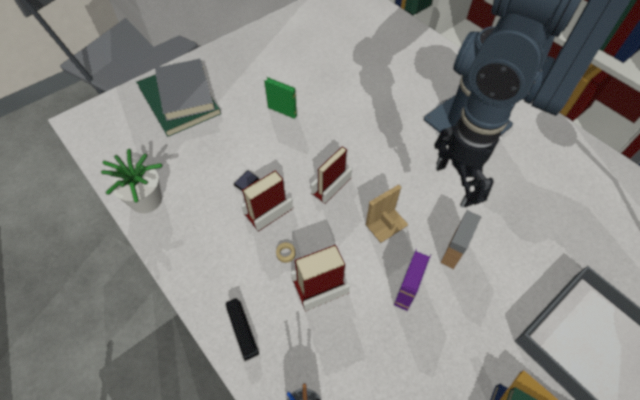

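View pics/ft.png

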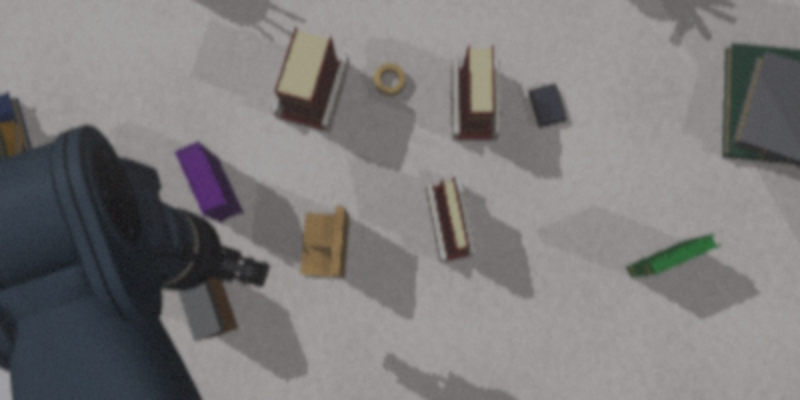

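The three books stand upright in their own holders, at (265,197), (332,172) and (320,272) in the scene view. The other objects are where they were: the ink pad's scene fit is off only because a book hides part of it, and in the top view it sits at (548,105) as before. I hand in the job.

```bash
python3 -c "
from plant import robot
print(robot.sign_off())"
```

```text
the job is handed in; nothing more can be done
None
```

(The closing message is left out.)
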